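# Swing the training ear to the green dot and lock it with the pull-and-turn plunger knob

## Robot

A 6-joint arm with a two-finger parallel gripper is mounted at the origin on the work surface. World frame = base frame: x ahead of the robot, y to its left, z up, the work surface at z = 0. Lengths are in m, angles in rad, forces in N, time in s.
With the tool pointing down it reaches from about 0.375 to 0.75 m from the base axis. Payload 9 kg.
Tool frame: the origin (TCP) lies at the very end of the fingers, on their centre line; the grasp point (between the pads) lies 19 mm behind it (bot.tcp_to_grasp is the z of the grasp point in the tool frame, in m); z points along the fingers, x is the direction in which the jaws open and shut, and the axes are right-handed (so a half turn about z gives the same grasp; the last joint's range is limited). The gripper opens to 85 mm and grips with 20 to 120 N. Pads are 22 mm wide; open, the fingers measure 114 mm over their backs; the gripper's body (76 mm by 85 mm) begins 54 mm behind the grasp point. The pads swing forward as they close: fully open they stand 13 mm farther back than shut.
Start: joints at [-1.478, 0.104, 0.097, 1.564, 0, 1.353], TCP at [0.184, -0.571, 0.231] pointing down, gripper open.
Joint ranges: [-2.99, 2.99], [-0.84, 1.86], [-1.1, 1.16], [-1.84, 2.11], [-1.51, 1.56], [-3.14, 3.14]. Speed limits (rad/s): [2.22, 2.22, 2.57, 3.14, 3.14, 3.14].

## Interface

Orientations are given as a unit quaternion [x, y, z, w].
In Python, from plant import bot, vision gives the robot as it stands.
- The arm moves only by the tool servo_tool, never from a script. Its argument "targets" is a list that holds one entry, the list of rows, each a list of 7 numbers: the shift along the world's x, y, z normalised to -1 to 1, where 1 is 800 mm, then the turn, a rotation vector about the world's x, y, z normalised to -1 to 1, where 1 is 45 degrees, then the gripper command: -1 is shut, 1 is fully open, values between are in proportion. In form: [[[dx, dy, dz, rx, ry, rz, hand], ...]]. A call has exactly 5 rows; each row is the pose to reach, as a shift and turn from the pose commanded when the call began; what a row does not reach only later rows make up. A row lasts 1/12 s, in which the tool goes at most 41.7 mm and 7.16 degrees, less where a joint would pass 70% of its speed; a pose out of reach is approached as far as the arm can. A call with a number of a shift or a turn outside -1 to 1 is refused whole. A call with a gripper value outside its range is refused whole. The fingers move at their own pace and stop on an object; "squeeze" is the grip in N (left out, the last holds). Time passes only in rows, so rows that repeat a pose let the fingers close, or fill a call up. It gives the time, the measured TCP pose, the force and the opening at its end, in the units of the state.
- bot.state(): the state, without advancing time (a new reading comes with each control period).
- vision.snapshot(name): name is "side" or "top" or "wrist"; returns a dict with "img" (400x640x3 uint8, red, green, blue), "mtx" (3x3 intrinsics, pixels), "view" (4x4, takes a point from world to camera coordinates). Camera axes: x right, y up, looking along -z (the intrinsics and any distortion apply to the point x, -y, -z); pixel columns grow to the right and rows downward; lengths in m; the calibration is good to about 2 mm. A picture is of the moment at which its call begins. There is no depth.
- bot.sign_off(): hands the job in, once; it reports no verdict.
Trained networks look in a picture, given as the dict that the camera call returned (one of the last four; its "shot" number tells which), for a name from the list of things; names that differ only in an ending like _2 or _b are one class to them, and where a whole thing is asked for, a point or a joint stands for the part that bears it (a point fixed in the world has none). Each returns a list of dicts, best first, with "p" (0 to 1); they miss things now and then, are a little off and sometimes report something else, mostly with a low value. They report only what shows in the picture. A call takes as long as a camera call. They do not tell look-alikes from the thing itself.
- vision.search_frame(picture, thing): "extent" ([left, top, width, height] in pixels, round what is visible of it).
The state is a dict: "clock": time; "joint_positions": joint angles; "joint_vel": joint speeds; "joint_efforts": joint torques, N m; "ee_pos": TCP position; "tool_rot": TCP orientation; "contact_force": force on the tool from outside, world axes, zero at the start; "moment": the same for the moment, N m; "opening": finger opening in m.
Only numpy, scipy, OpenCV 4.12 (cv2) and the standard library are available. Lean on these libraries where they do the work, as an engineer would, in place of code of your own. Each camera call takes 0.05 s, during which the arm holds its last target.

## Task

The next student sits at the green dot: pull the ribbed black knob of the ear stand up against its spring, give it a quarter turn clockwise and let it drop into its parking notch so that it stays up by itself, then swing the clear ear until its black pointer comes to the green dot, turn the knob back and let it go. The dots were stuck on by hand, so feel for the hole by swinging the ear a little to and fro until the locking pin drops fully home there. Leave the other things on the bench where they lie.

Things in the scene. Friction and masses are not known exactly. Their poses are not given: they have to be found in the camera images.
- stand: Ear stand, screwed down: white foot 232 mm across, 24 mm high; on it a turning disc (174 mm across, top 36 mm up) with clamp and clear ear. Origin on the turning axis at bench level; x points from knob to dots' side, z up. Knob 78 mm from the axis on -x, over an aluminium bracket (top 54 mm up, 34 mm wide, 64 to 110 mm from the axis) and a square steel collar (24 mm wide, top 73 mm up).
- knob_grip (a point): Centre of the ribbed black knob, 42 mm across the ribs, 25 mm high, upright axis. Seated it is 88 mm above the bench (the knob spans 75 to 101 mm) and it rises with the pin. at least 25 mm free between knob and ear. White line on its top from centre to rim; the point's x axis points away from that line, is the stand's x when the knob is home, and turns with it.
- pin_lift (a joint): Lift of the knob and locking pin, m: 0 = home, pin 8 mm deep in a hole of the disc; about 0.008 = pin riding on the disc between holes; about 0.010 = parked in the shallow notch; 0.0125 or more is needed to turn between home and parked; 0.016 = end stop. A spring pulls it down: 6 N at 0, 13 N at 0.016.
- knob_turn (a joint): Turn of the knob, rad, growing clockwise seen from above: 0 = home (cross bar over the deep slot of the collar, pin free to go down); 1.571 = parked (bar in a notch 2.5 mm deep that keeps the pin clear of the disc). End stops -0.07 and 1.64. Turns freely only when lifted 0.0125 or more; a few degrees off, the bar still slips into slot or notch by itself.
- turret (a joint): Turn of disc and ear, rad, growing anticlockwise seen from above; 0 = pointer along the stand's x, where it starts locked. Light friction (0.06 N m), end stops -1.1 and 1.1. The pin holes lie where the pointer stands close to a dot, and one at 0, about 25 degrees apart; the pin drops in within about 1 degree of its hole.
- ear_grip (a point): Middle of the upper part of the clear ear block, on the turning axis, 96 mm above the bench. Block 30 mm deep (x; the ear relief stands out 13 mm more on +x) by 46 mm wide (y), top 112 mm up; grip it across the 46 mm. Clamp jaws (65 mm over all in y) reach 66 mm up. Its axes turn with the disc; x points to the pointer's side.
- pointer (a point): The point 101 mm from the axis straight out along the ear's black pointer bar, 36 mm above the bench; the bar ends 94 mm from the axis. Turns with the ear.
- dot_green: Green adhesive dot, 16 mm across, on top of the stand's foot, 24 mm above the bench, about 101 mm from the axis: the place asked for. Stuck on by hand, up to 7 mm to either side of where the pointer stands when the pin is in its hole. Which of the four places is green changes.
- dot_red: Red dot, like the green one, at another place.
- dot_blue: Blue dot, like the green one, at another place.
- dot_violet: Violet dot, like the green one, at another place.
- otoscope: Chrome otoscope lying on the bench, 150 mm long, 29 mm thick; origin under the middle, x towards its head. Leave it.
- magnifier: White plastic magnifier lying flat, lens ring 78 mm across, handle 85 mm, 10 mm thick; origin under the lens. Leave it.
- speculum_a: Yellow plastic ear speculum standing on its wide end, 21 mm across, 36 mm high. Leave it.
- speculum_b: A second yellow speculum, the same. Leave it.
- hook_probe: Steel ear hook probe lying flat, 165 mm long, 8 mm thick; origin under the middle. Leave it.
- tuning_fork: Steel tuning fork lying flat, 185 mm long, 30 mm wide, 9 mm thick. Leave it.
- dish: Round steel dish, 112 mm across, 30 mm high. Leave it.
Things that resemble listed ones, but are neither listed nor needed, are in the scene too. Of the things that look like the stand, the largest one is meant.

How it is judged:
By the outcome, as a careful person would: the job done as asked, in the order asked, and still so for the second after the job is handed in, with the robot touching nothing.
It also fails if it takes over 69 s, if anything falls off the work surface, if the arm or the gripper's body presses on something with over 40 N, if the wrist force passes 120 N, or if a joint passes its speed limit or range.

## Working session

There is one attempt and no reset: what is moved stays moved. The work goes in short steps, Python scripts to look and compute and a tool call to move; the robot and the scene stay as the last step left them, time stands still between calls to the robot, and variables do not carry over. Pictures are saved under pics/ and viewed, and the job is handed in when it is done.

Besides the shell and the picture viewer there is one more tool, called after "Call:" in YAML: its name, and indented under it one key for each argument. servo_tool: Moves the arm, as the interface text tells. Scaled input: -1 to 1 covers 800 mm each way for a shift and 45 degrees each way for a turn. Its arguments: {"type":"object","properties":{"targets":{"type":"array"},"squeeze":{"type":"number"}},"required":["targets"]}

```bash
ls; mkdir -p pics; python3 - <<'E'
from plant import bot, vision
import cv2,pickle
for n in("top","side"):
    s=vision.snapshot(n); pickle.dump(s,open(f'{n}0.pkl','wb'))
    cv2.imwrite(f'pics/{n}0.png',s['img'][:,:,::-1])
    print(n,s['mtx'].tolist(),s['view'].tolist(),[k for k in s])
print(bot.state())
E
```

```text
pics
top [[495.2497189887232, 0.0, 322.2640178621675], [0.0, 495.2497189887232, 199.56130401738625], [0.0, 0.0, 1.0]] [[-0.008733661652797218, -0.9999215151699321, -0.008982575042931255, 0.028575924874170988], [0.996878453011535, -0.009411269546100633, 0.07838863391372186, -0.5593029914553493], [-0.07846701903005697, -0.008269915706829882, 0.9968824080194907, -1.090673982833783], [0.0, 0.0, 0.0, 1.0]] ['img', 'mtx', 'view', 'shot']
side [[424.9716757413499, 0.0, 318.1731369586436], [0.0, 424.9716757413499, 198.89739739299776], [0.0, 0.0, 1.0]] [[-0.9990269351815666, -0.04359764779540213, -0.00666542485026001, 0.5495239099700785], [0.016286782639288868, -0.5051295862991625, 0.8628898201720181, -0.08702922612069616], [-0.04098686976321751, 0.8619416141200895, 0.5053481278832128, -0.9730289535566594], [0.0, 0.0, 0.0, 1.0]] ['img', 'mtx', 'view', 'shot']
{'clock': 0.1, 'joint_positions': array([-1.47770149e+00,  1.04613533e-01,  9.65517728e-02,  1.56389548e+00,
       -5.05111443e-05,  1.35311424e+00]), 'joint_vel': array([-0.00039463, -0.00266031,  0.00224531,  0.00207933,  0.00117965,
       -0.00069366]), 'joint_efforts': array([ 7.92541861e-03, -5.58209431e+01,  5.04719424e+01,  1.30653082e-02,
       -2.00817467e-04, -1.80701687e-05]), 'ee_pos': array([ 0.18345523, -0.5709543 ,  0.23061794]), 'tool_rot': array([ 8.08021665e-01, -5.89152486e-01, -4.03033417e-04, -4.18489152e-04]), 'contact_force': array([-0.2656901 , -0.08371967, -0.11142228]), 'moment': array([-0.03422522,  0.05980956,  0.00252111]), 'opening': 0.08528778307184876}
```

View pics/top0.png

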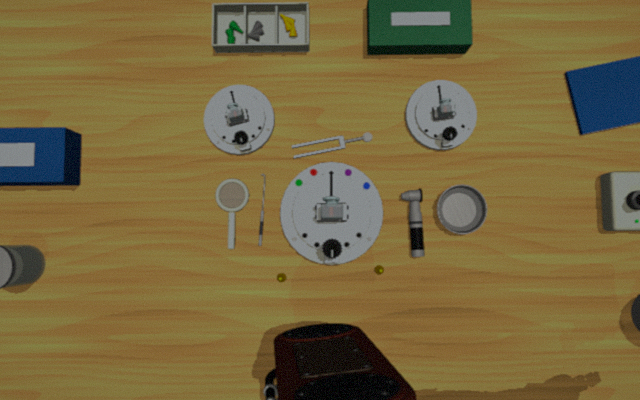

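View pics/side0.png

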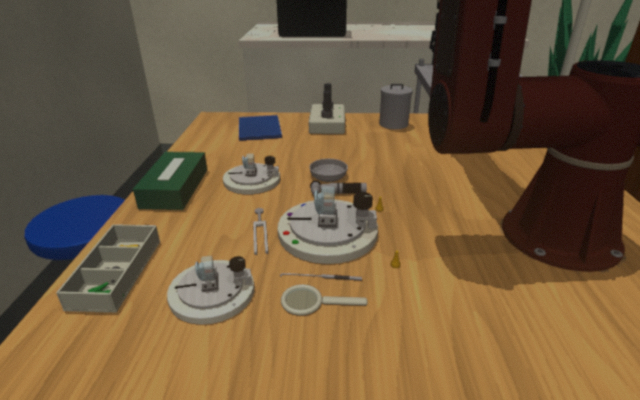

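```bash
cat > h.py <<'E'
import numpy as np,cv2
def ray(s,u,v,z):
    K=s['mtx'];V=s['view'];R=V[:3,:3];t=V[:3,3]
    d=np.linalg.inv(K)@np.array([u,v,1.]);d=R.T@np.array([d[0],-d[1],-d[2]]);c=-R.T@t
    return c+d*(z-c[2])/d[2]
def proj(s,p):
    V=s['view'];q=V[:3,:3]@np.array(p)+V[:3,3];q=s['mtx']@np.array([q[0],-q[1],-q[2]]);return q[:2]/q[2]
def crop(s,c,w,h,k,name):
    x,y=int(c[0]-w/2),int(c[1]-h/2);x=max(x,0);y=max(y,0)
    im=s['img'][y:y+h,x:x+w,::-1];cv2.imwrite(name,cv2.resize(im,None,fx=k,fy=k,interpolation=cv2.INTER_CUBIC));print('crop origin',x,y,'scale',k)
E
python3 - <<'E'
from h import *;import pickle
s=pickle.load(open('top0.pkl','rb'))
crop(s,(332,213),120,120,5,'pics/c1.png')
s2=pickle.load(open('side0.pkl','rb'))
crop(s2,(328,220),120,100,6,'pics/c2.png')
im=s['img'].astype(int);hsv=cv2.cvtColor(s['img'],cv2.COLOR_RGB2HSV)
for n,(u,v) in dict(green=(299,182),red=(313,172),violet=(348,172),blue=(366,185)).items():
    w=hsv[v-6:v+7,u-6:u+7].astype(float);m=(w[...,1]>110)*w[...,1]
    yy,xx=np.mgrid[v-6:v+7,u-6:u+7];c=((xx*m).sum()/m.sum(),(yy*m).sum()/m.sum())
    print(n,c,ray(s,*c,.024))
for u,v in [(332,213)]: print(ray(s,u,v,.024))
E
```

```text
crop origin 272 153 scale 5
crop origin 268 170 scale 6
green (np.float64(298.08327361330083), np.float64(182.0073097319765)) [0.59952366 0.07754298 0.024     ]
red (np.float64(312.8656404124944), np.float64(171.55851143326856)) [0.6228822  0.04410194 0.024     ]
violet (np.float64(347.8209156193896), np.float64(171.88936265709157)) [ 0.62134791 -0.03461879  0.024     ]
blue (np.float64(366.45355869126996), np.float64(185.09489843386572)) [ 0.59104712 -0.0760722   0.024     ]
[0.52901813 0.00195294 0.024     ]
```

View pics/c1.png

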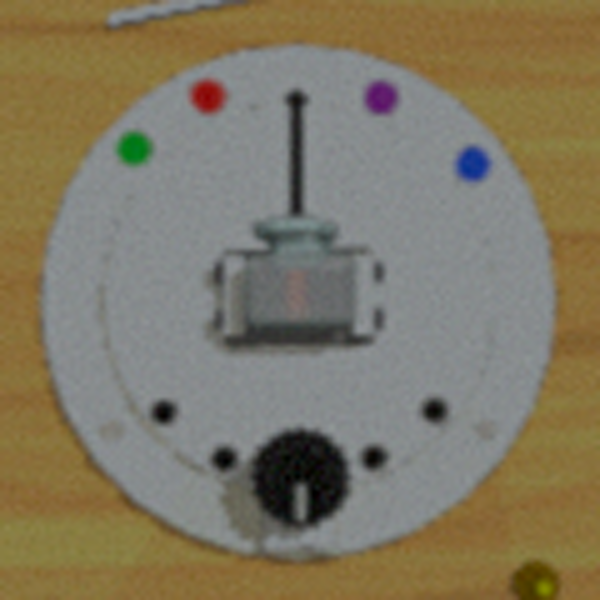

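View pics/c2.png

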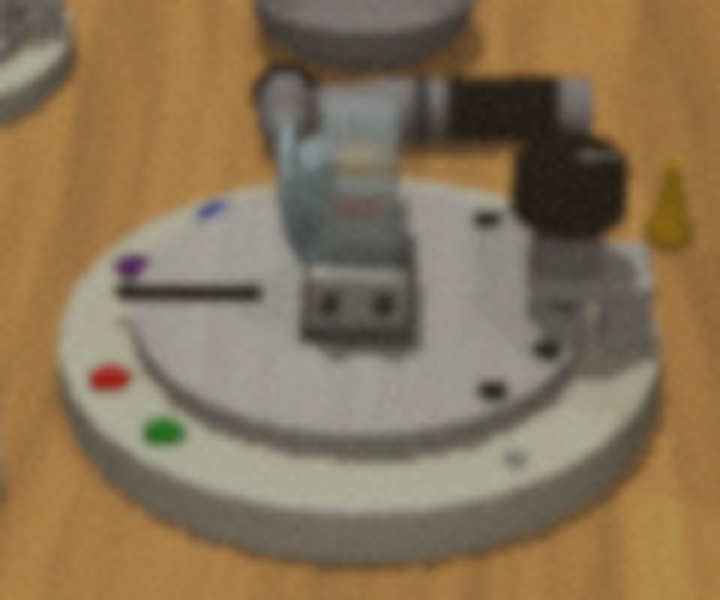

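```bash
python3 - <<'E'
from h import *;import pickle
from scipy.optimize import least_squares
s=pickle.load(open('top0.pkl','rb'))
P=lambda x,y,z:ray(s,272+(x+.5)/5-.5,153+(y+.5)/5-.5,z)[:2]
holes=np.array([P(*p,.036) for p in [(164,412),(224,459),(374,458),(434,411)]])
knob=P(300,478,.101);tip=P(296,98,.036)
dots=np.array([P(*p,.024) for p in [(135,149),(208,97),(381,98),(473,164)]])
edge=np.array([P(*p,.024) for p in [(42,300),(555,300),(298,45),(120,115),(478,118)]])
print('knob',knob,'tip',tip)
def f(q):
    c=q[:2]
    return np.r_[np.linalg.norm(holes-c,axis=1)-.078,np.linalg.norm(dots-c,axis=1)-.101,np.linalg.norm(edge-c,axis=1)-.116,np.linalg.norm(knob-c)-.078]
r=least_squares(f,[.53,0]);c=r.x;print(c,np.round(r.fun*1e3,1))
d=tip-c;print('yaw tip',np.degrees(np.arctan2(d[1],d[0])))
d=c-knob;yk=np.arctan2(d[1],d[0]);print('yaw knob',np.degrees(yk))
for h in holes: d=c-h;print('hole rel',np.degrees(np.arctan2(d[1],d[0])))
for h in dots: d=h-c;print('dot',np.degrees(np.arctan2(d[1],d[0])))
from plant import bot
st=bot.state()
from scipy.spatial.transform import Rotation as R
print(R.from_quat(st['tool_rot']).as_matrix().round(3), bot.tcp_to_grasp)
E
```

```text
knob [0.45212336 0.00438854] tip [0.61941177 0.00382487]
[0.52925125 0.0039139 ] [-0.9 -0.7 -0.8 -0.6 -0.7 -0.3 -1.8 -0.8 -1.5 -0.9 -0.1  0.  -0.1 -0.9]
yaw tip -0.0565762565908042
yaw knob -0.3525921208300506
hole rel -50.628043679704724
hole rel -25.477902273583705
hole rel 25.152551211934373
hole rel 50.260453531393104
dot 46.251202980606244
dot 23.066245443125187
dot -22.831294675183567
dot -52.41746417341358
[[ 0.306 -0.952 -0.   ]
 [-0.952 -0.306  0.001]
 [-0.001 -0.    -1.   ]] -0.0187
```

The meant stand is the large one at (332,213). The look-alikes at (239,119) and (441,115) are clearly smaller. The enlarged crop confirms it, with all four dots present and green the far-left one. The disc holes are visible, so green's hole should be at about +50°. I'll move over the knob first.

Call:
servo_tool:
  targets:
    - [[0.0112,0.024,-0.0012,0,0,0.1534,1],[0.0224,0.048,-0.0024,0,0,0.3068,1],[0.0336,0.072,-0.0036,0,0,0.4602,1],[0.0448,0.096,-0.0048,0,0,0.6136,1],[0.056,0.12,-0.006,0,0,0.767,1]]

```text
clock: 0.52
ee_pos: [0.2286, -0.4742, 0.226]
tool_rot: [0.947, -0.32, -0.0, -0.0]
contact_force: [0.0, 0.7, 0.6]
opening: 0.085
```

Call:
servo_tool:
  targets:
    - [[0.0112,0.024,-0.0012,0,0,0.1534,1],[0.0224,0.048,-0.0024,0,0,0.3068,1],[0.0336,0.072,-0.0036,0,0,0.4602,1],[0.0448,0.096,-0.0048,0,0,0.6136,1],[0.056,0.12,-0.006,0,0,0.767,1]]

```text
clock: 0.93
ee_pos: [0.2734, -0.3781, 0.2213]
tool_rot: [1.0, -0.025, -0.0, -0.0]
contact_force: [0.4, 0.2, -0.4]
opening: 0.0851
```

Call:
servo_tool:
  targets:
    - [[0.0112,0.024,-0.0012,0,0,0.1534,1],[0.0224,0.048,-0.0024,0,0,0.3068,1],[0.0336,0.072,-0.0036,0,0,0.4602,1],[0.0448,0.096,-0.0048,0,0,0.6136,1],[0.056,0.12,-0.006,0,0,0.767,1]]

```text
clock: 1.35
ee_pos: [0.3181, -0.2822, 0.2166]
tool_rot: [0.962, 0.273, -0.0, -0.0]
contact_force: [0.5, -0.6, -0.4]
opening: 0.0851
```

Call:
servo_tool:
  targets:
    - [[0.0112,0.024,-0.0012,0,0,0.1534,1],[0.0224,0.048,-0.0024,0,0,0.3068,1],[0.0336,0.072,-0.0036,0,0,0.4602,1],[0.0448,0.096,-0.0048,0,0,0.6136,1],[0.056,0.12,-0.006,0,0,0.767,1]]

```text
clock: 1.77
ee_pos: [0.3629, -0.1862, 0.2118]
tool_rot: [0.838, 0.546, 0.0, -0.0]
contact_force: [-0.5, 0.3, -0.1]
opening: 0.085
```

Call:
servo_tool:
  targets:
    - [[0.0112,0.024,-0.0012,0,0,0.1534,1],[0.0224,0.048,-0.0024,0,0,0.3068,1],[0.0336,0.072,-0.0036,0,0,0.4602,1],[0.0448,0.096,-0.0048,0,0,0.6136,1],[0.056,0.12,-0.006,0,0,0.767,1]]

```text
clock: 2.18
ee_pos: [0.4077, -0.0902, 0.207]
tool_rot: [0.638, 0.77, 0.0, -0.0]
contact_force: [0.1, -0.0, -0.3]
opening: 0.0856
```

Call:
servo_tool:
  targets:
    - [[0.0112,0.024,-0.0012,0,0,0.1534,1],[0.0224,0.048,-0.0024,0,0,0.3068,1],[0.0336,0.072,-0.0036,0,0,0.4602,1],[0.0448,0.096,-0.0048,0,0,0.6136,1],[0.056,0.12,-0.006,0,0,0.767,1]]

```text
clock: 2.6
ee_pos: [0.4524, 0.0059, 0.2022]
tool_rot: [0.381, 0.925, 0.0, -0.0]
contact_force: [-0.4, -0.6, -0.5]
opening: 0.0855
```

```bash
python3 - <<'E'
from plant import bot, vision
from h import *
from scipy.spatial.transform import Rotation as R
s=vision.snapshot("wrist");cv2.imwrite('pics/w1.png',s['img'][:,:,::-1])
import pickle;pickle.dump(s,open('w1.pkl','wb'))
for p in [(.452,.0042,.101),(.5293,.0039,.112),(.452,.0042,.0)]:print(p,proj(s,p))
for d in vision.search_frame(s,'knob_grip')[:3]:
    l,t,w,h=d['extent'];print(d,ray(s,l+w/2,t+h/2,.095))
st=bot.state();print(st['ee_pos'],R.from_quat(st['tool_rot']).as_euler('xyz',degrees=True))
E
```

```text
(0.452, 0.0042, 0.101) [316.32486081 198.53118734]
(0.5293, 0.0039, 0.112) [251.61716138 263.41987567]
(0.452, 0.0042, 0.0) [316.98604173 174.90819234]
{'extent': [290.1, 171.2, 53.1, 49.1], 'p': 0.58} [0.45128172 0.00380865 0.095     ]
{'extent': [182.6, 248.3, 16.7, 14.6], 'p': 0.49} [ 0.57164957 -0.03658391  0.095     ]
[0.45259096 0.00686466 0.20197553] [ 1.79994574e+02 -6.75043105e-02  1.35306882e+02]
```

View pics/w1.png

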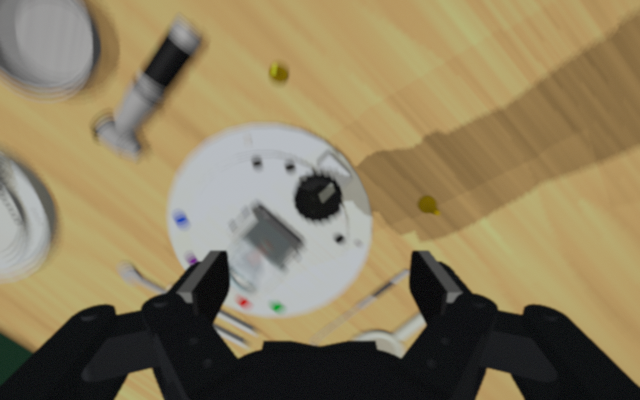

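The knob shows at (319,197) in the wrist view, next to the clear ear at (270,230) and clear of the fingers. That puts it at about (0.4517, 0.0042). I'll descend.

Call:
servo_tool:
  targets:
    - [[-0.001,-0.001,-0.03,0,0,0,1],[-0.001,-0.002,-0.06,0,0,0,1],[-0.001,-0.003,-0.09,0,0,0,1],[-0.001,-0.003,-0.1,0,0,0,1],[-0.001,-0.003,-0.1,0,0,0,1]]

```text
clock: 3.12
ee_pos: [0.4499, 0.0024, 0.1204]
tool_rot: [0.384, 0.923, -0.0, -0.002]
contact_force: [-0.2, -0.9, -0.6]
opening: 0.0854
```

```bash
python3 - <<'E'
from plant import bot, vision
from h import *
for i in range(3):
    s=vision.snapshot("wrist");st=bot.state();print(st['clock'],st['ee_pos'],st['joint_vel'].round(3))
for d in vision.search_frame(s,'knob_grip')[:2]:
    l,t,w,h=d['extent'];print(d,ray(s,l+w/2,t+h/2,.101))
cv2.imwrite('pics/w2.png',s['img'][:,:,::-1])
for p in [(.4517,.0042,.101)]:print(p,proj(s,p))
E
```

```text
3.1667 [0.45081713 0.00220007 0.12223612] [ 0.003 -0.014  0.046  0.009  0.001 -0.001]
3.2167 [0.45160542 0.00204159 0.12341153] [ 0.001 -0.007  0.024 -0.002  0.    -0.002]
3.2667 [0.4521257  0.00194831 0.12402316] [ 0.002 -0.002  0.01  -0.    -0.    -0.002]
{'extent': [445.6, 219.8, 35.3, 28.5], 'p': 0.68} [0.38964625 0.06158883 0.101     ]
{'extent': [282.5, 194.4, 73.9, 73.3], 'p': 0.61} [4.47772538e-01 4.31708365e-04 1.01000000e-01]
(0.4517, 0.0042, 0.101) [319.28271269 239.65982671]
```

View pics/w2.png

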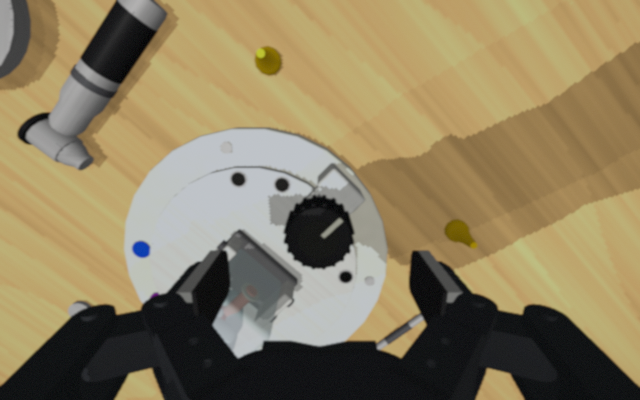

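```bash
python3 - <<'E'
from plant import bot, vision
from h import *
import pickle
s=vision.snapshot("wrist");st=bot.state();print(st['clock'],st['ee_pos'],st['contact_force'])
print(ray(s,319,231,.1),ray(s,319,231,.101))
w1=pickle.load(open('w1.pkl','rb'));print(ray(w1,319,197,.1))
s2=vision.snapshot("side");pickle.dump(s2,open('side1.pkl','wb'));crop(s2,(360,200),100,75,8,'pics/s1.png')
t=vision.snapshot("top");crop(t,(332,213),100,75,8,'pics/t1.png')
for p in [(.4517,.0042,.101),(.4517,.0042,.075)]:print(proj(s2,p))
E
```

```text
3.3667 [0.45240701 0.00195646 0.12416221] [ 0.65433632 -0.1797706  -0.04197904]
[0.4491998  0.00061901 0.1       ] [4.48914481e-01 3.37075350e-04 1.01000000e-01]
[0.44967041 0.00502909 0.1       ]
crop origin 310 162 scale 8
crop origin 282 175 scale 8
[362.35719781 196.46707025]
[361.8236429 206.5365578]
```

View pics/s1.png

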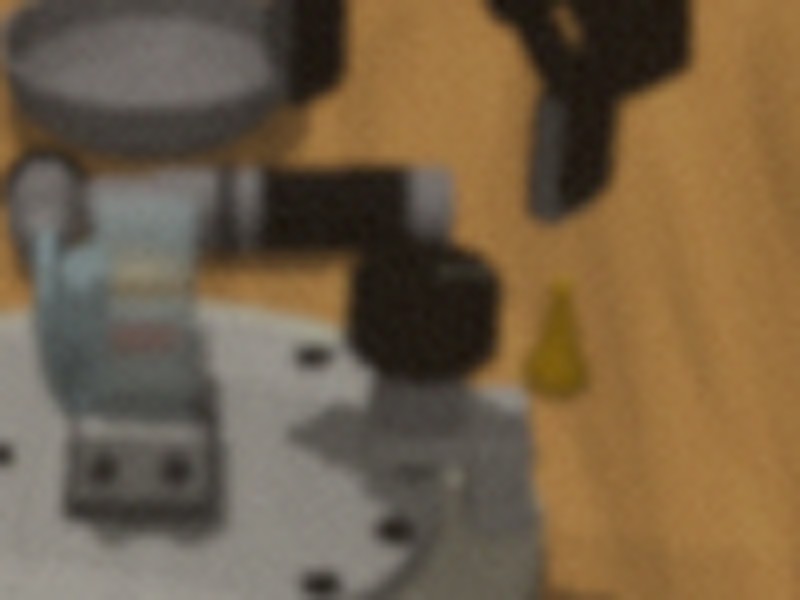

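Call:
servo_tool:
  targets:
    - [[-0.002,0.001,-0.02,0,0,0,1],[-0.0024,0.001,-0.04,0,0,0,1],[-0.0024,0.001,-0.055,0,0,0,1],[-0.0024,0.001,-0.066,0,0,0,1],[-0.0024,0.001,-0.066,0,0,0,1]]

```text
clock: 3.88
ee_pos: [0.4486, 0.0034, 0.0681]
tool_rot: [0.384, 0.924, -0.0, -0.001]
contact_force: [0.3, -0.7, -0.4]
opening: 0.0858
```

Call:
servo_tool:
  targets:
    - [[0,0,0,0,0,0,0.5],[0,0,0,0,0,0,0.2],[0,0,0,0,0,0,0.1],[0,0,0,0,0,0,0.1],[0,0,0,0,0,0,0.1]]
  squeeze: 30

```text
clock: 4.3
ee_pos: [0.4499, 0.003, 0.0702]
tool_rot: [0.384, 0.924, 0.0, 0.0]
contact_force: [0.1, -0.3, 0.3]
opening: 0.0472
```

Now close fully.

Call:
servo_tool:
  targets:
    - [[0,0,0,0,0,0,0],[0,0,0,0,0,0,-0.1],[0,0,0,0,0,0,-0.2],[0,0,0,0,0,0,-0.3],[0,0,0,0,0,0,-0.4]]
  squeeze: 30

```text
clock: 4.72
ee_pos: [0.4515, 0.0017, 0.071]
tool_rot: [0.384, 0.923, -0.0, 0.002]
contact_force: [5.5, -6.2, 1.0]
opening: 0.0417
```

Call:
servo_tool:
  targets:
    - [[0.001,-0.001,0,0,0,0,-1],[0.002,-0.002,0,0,0,0,-1],[0.002,-0.002,0,0,0,0,-1],[0.002,-0.002,0,0,0,0,-1],[0.002,-0.002,0,0,0,0,-1]]
  squeeze: 50

```text
clock: 5.13
ee_pos: [0.4516, 0.0016, 0.071]
tool_rot: [0.383, 0.924, 0.0, 0.0]
contact_force: [-3.5, 2.2, 9.9]
opening: 0.0413
```

Call:
servo_tool:
  targets:
    - [[0,0,0.005,0,0,0,-1],[0,0,0.01,0,0,0,-1],[0,0,0.015,0,0,0,-1],[0,0,0.018,0,0,0,-1],[0,0,0.018,0,0,0,-1]]
  squeeze: 60

```text
clock: 5.55
ee_pos: [0.4515, 0.0017, 0.0837]
tool_rot: [0.383, 0.924, 0.0, 0.0]
contact_force: [7.8, 0.1, -12.5]
opening: 0.041
```

Call:
servo_tool:
  targets:
    - [[0,0,0.001,0,0,0,-1],[0,0,0.002,0,0,0,-1],[0,0,0.002,0,0,0,-1],[0,0,0.002,0,0,0,-1],[0,0,0.002,0,0,0,-1]]

```text
clock: 5.97
ee_pos: [0.4515, 0.0017, 0.0848]
tool_rot: [0.384, 0.924, 0.0, 0.0]
contact_force: [8.1, 0.6, -13.8]
opening: 0.0411
```

Call:
servo_tool:
  targets:
    - [[0,0,0,0,0,-0.07,-1],[0,0,0,0,0,-0.14,-1],[0,0,0,0,0,-0.2,-1],[0,0,0,0,0,-0.27,-1],[0,0,0,0,0,-0.3,-1]]

```text
clock: 6.38
ee_pos: [0.4513, 0.0019, 0.0846]
tool_rot: [0.491, 0.871, 0.001, -0.0]
contact_force: [7.4, 1.3, -13.4]
opening: 0.0406
```

Call:
servo_tool:
  targets:
    - [[0,0,0,0,0,-0.15,-1],[0,0,0,0,0,-0.3,-1],[0,0,0,0,0,-0.45,-1],[0,0,0,0,0,-0.6,-1],[0,0,0,0,0,-0.7,-1]]

```text
clock: 6.8
ee_pos: [0.4511, 0.0024, 0.0845]
tool_rot: [0.71, 0.704, 0.001, -0.001]
contact_force: [6.9, 4.6, -13.1]
opening: 0.0408
```

```bash
python3 - <<'E'
from plant import bot, vision
from h import *
from scipy.spatial.transform import Rotation as R
s=vision.snapshot("wrist");cv2.imwrite('pics/w3.png',s['img'][:,:,::-1])
st=bot.state();print(st['ee_pos'],st['contact_force'],st['moment'],R.from_quat(st['tool_rot']).as_euler('xyz',degrees=True))
E
```

```text
[0.45107158 0.00245784 0.08451056] [  7.15778553   4.19217282 -13.20895282] [ 0.70923712 -1.50824652 -0.01735917] [-1.79980895e+02 -1.44038293e-01  8.93228770e+01]
```

View pics/w3.png

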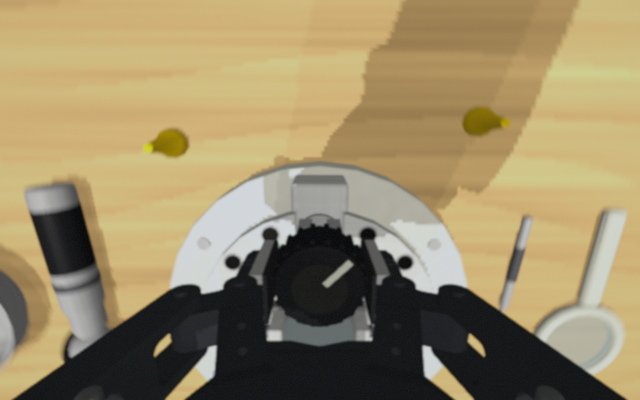

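The knob's white line at (338,273) now points about 45° off the bracket, so the knob is turning with the gripper. I'll finish the quarter turn.

Call:
servo_tool:
  targets:
    - [[0,0,0,0,0,-0.15,-1],[0,0,0,0,0,-0.3,-1],[0,0,0,0,0,-0.45,-1],[0,0,0,0,0,-0.6,-1],[0,0,0,0,0,-0.7,-1]]

```text
clock: 7.27
ee_pos: [0.4512, 0.003, 0.0845]
tool_rot: [0.874, 0.485, 0.001, -0.002]
contact_force: [9.1, 6.8, -13.4]
opening: 0.0404
```

Call:
servo_tool:
  targets:
    - [[0,0,0,0,0,-0.1,-1],[0,0,0,0,0,-0.2,-1],[0,0,0,0,0,-0.3,-1],[0,0,0,0,0,-0.31,-1],[0,0,0,0,0,-0.31,-1]]

```text
clock: 7.68
ee_pos: [0.4514, 0.0032, 0.0846]
tool_rot: [0.926, 0.378, 0.001, -0.002]
contact_force: [9.1, 7.9, -14.3]
opening: 0.0409
```

```bash
python3 - <<'E'
from plant import bot, vision
from h import *
from scipy.spatial.transform import Rotation as R
s=vision.snapshot("wrist");cv2.imwrite('pics/w4.png',s['img'][:,:,::-1])
st=bot.state();print(st['ee_pos'],st['contact_force'],st['moment'],R.from_quat(st['tool_rot']).as_euler('xyz',degrees=True))
E
```

```text
[0.45141048 0.00320258 0.08455295] [ 10.15060072   8.60825978 -13.21694846] [ 1.63851303 -1.94945969 -0.01875045] [-179.85724583   -0.19160377   44.49230664]
```

View pics/w4.png

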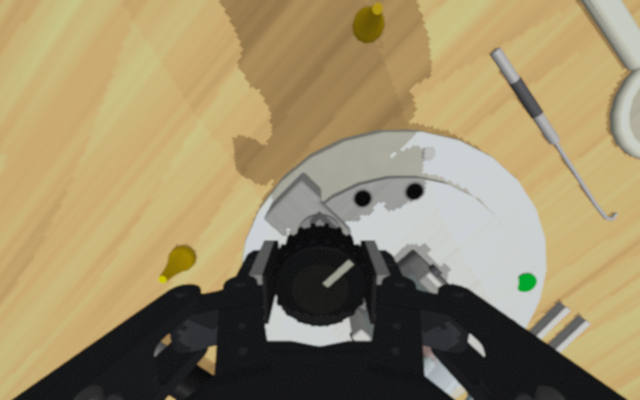

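Call:
servo_tool:
  targets:
    - [[0.001,0.001,0,0,0,0,-1],[0.0025,0.0025,-0.002,0,0,0,-1],[0.0025,0.0025,-0.004,0,0,0,-1],[0.0025,0.0025,-0.006,0,0,0,-1],[0.0025,0.0025,-0.0065,0,0,0,-1]]

```text
clock: 8.15
ee_pos: [0.4516, 0.0034, 0.0808]
tool_rot: [0.926, 0.378, -0.002, -0.0]
contact_force: [-11.8, -0.9, 9.0]
opening: 0.0408
```

Call:
servo_tool:
  targets:
    - [[0,0,0,0,0,0,-1],[0,0,0,0,0,0,-1],[0,0,0,0,0,0,-0.4],[0,0,0,0,0,0,0],[0,0,0,0,0,0,0.1]]

```text
clock: 8.57
ee_pos: [0.4531, 0.0035, 0.0809]
tool_rot: [0.926, 0.378, -0.0, -0.0]
contact_force: [0.2, 0.1, -0.3]
opening: 0.047
```

Call:
servo_tool:
  targets:
    - [[0,0,0,0,0,0,0.5],[0,0,0,0,0,0,0.7],[0,0,0.03,0,0,0,0.9],[0,0,0.06,0,0,0,1],[0,0,0.09,0,0,0,1]]

```text
clock: 8.98
ee_pos: [0.4531, 0.0037, 0.1535]
tool_rot: [0.926, 0.378, 0.0, -0.0]
contact_force: [0.7, -0.1, -0.1]
opening: 0.0852
```

Call:
servo_tool:
  targets:
    - [[0.01,0,0.02,0,0,0.15,1],[0.03,0,0.04,0,0,0.3,1],[0.06,0,0.06,0,0,0.45,1],[0.09,0,0.06,0,0,0.6,1],[0.097,0,0.06,0,0,0.7,1]]

```text
clock: 9.4
ee_pos: [0.5341, 0.0032, 0.2015]
tool_rot: [0.786, 0.618, 0.001, 0.001]
contact_force: [0.8, -0.3, -0.6]
opening: 0.0855
```

Call:
servo_tool:
  targets:
    - [[0,0,0,0,0,0.15,1],[0,0,0,0,0,0.3,1],[0,0,0,0,0,0.31,1],[0,0,0,0,0,0.31,1],[0,0,0,0,0,0.31,1]]

```text
clock: 9.82
ee_pos: [0.5308, 0.0035, 0.2007]
tool_rot: [0.709, 0.705, 0.0, 0.0]
contact_force: [-0.2, -0.5, 0.5]
opening: 0.0851
```

```bash
python3 - <<'E'
from plant import bot, vision
from h import *
from scipy.spatial.transform import Rotation as R
s=vision.snapshot("wrist");cv2.imwrite('pics/w5.png',s['img'][:,:,::-1])
s2=vision.snapshot("side");crop(s2,(345,205),120,90,6,'pics/s2.png')
st=bot.state();print(st['ee_pos'],st['contact_force'],R.from_quat(st['tool_rot']).as_euler('xyz',degrees=True))
E
```

```text
crop origin 285 160 scale 6
[0.53078698 0.00353065 0.20068165] [-0.21914616  0.24335072  0.42592291] [ 1.79979998e+02 -3.71114133e-03  8.97538341e+01]
```

View pics/w5.png

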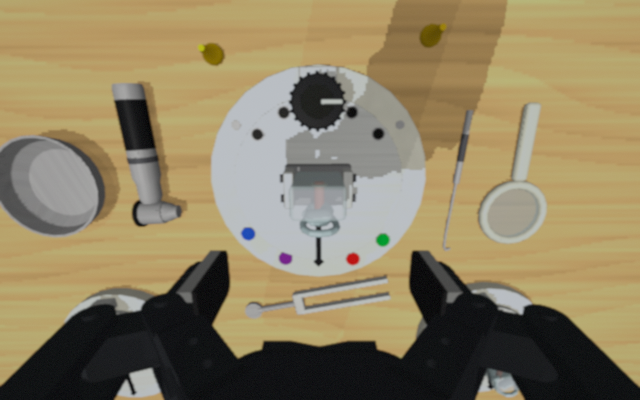

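View pics/s2.png

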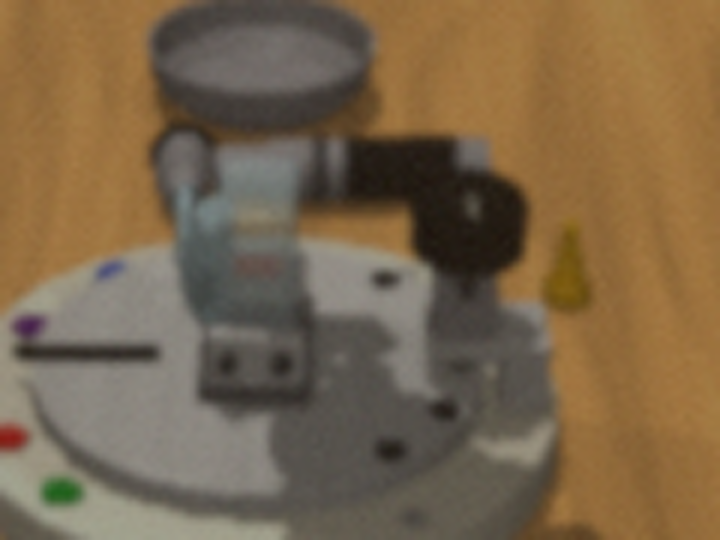

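The knob is parked: its line points sideways at (331,101) in the wrist view, and the side view shows it standing higher. Next is the ear.

Call:
servo_tool:
  targets:
    - [[-0.0016,0,-0.03,0,0,0,1],[-0.0016,0,-0.07,0,0,0,1],[-0.0016,0,-0.11,0,0,0,1],[-0.0016,0,-0.14,0,0,0,1],[-0.0016,0,-0.152,0,0,0,1]]

```text
clock: 10.33
ee_pos: [0.5273, 0.004, 0.0752]
tool_rot: [0.708, 0.706, -0.001, -0.002]
contact_force: [-0.8, 0.1, -0.6]
opening: 0.0852
```

Call:
servo_tool:
  targets:
    - [[0,0,0,0,0,0,0.5],[0,0,0,0,0,0,0.3],[0,0,0,0,0,0,0.2],[0,0,0,0,0,0,0.2],[0,0,0,0,0,0,0.2]]
  squeeze: 20

```text
clock: 10.75
ee_pos: [0.5306, 0.0033, 0.0806]
tool_rot: [0.708, 0.706, 0.001, 0.001]
contact_force: [0.2, -0.3, -0.3]
opening: 0.0512
```

Call:
servo_tool:
  targets:
    - [[0,0,0,0,0,0,0.1],[0,0,0,0,0,0,0],[0,0,0,0,0,0,-0.1],[0,0,0,0,0,0,-0.2],[0,0,0,0,0,0,-0.3]]
  squeeze: 25

```text
clock: 11.17
ee_pos: [0.5304, 0.0023, 0.0804]
tool_rot: [0.708, 0.706, -0.0, 0.002]
contact_force: [-1.1, -6.2, 5.8]
opening: 0.0461
```

Call:
servo_tool:
  targets:
    - [[0,-0.002,0,0,0,0,-1],[0,-0.002,0,0,0,0.1,-1],[0,-0.002,0,0,0,0.2,-1],[0,-0.002,0,0,0,0.3,-1],[0,-0.002,0,0,0,0.4,-1]]

```text
clock: 11.58
ee_pos: [0.5304, 0.0022, 0.0804]
tool_rot: [0.587, 0.81, 0.001, 0.001]
contact_force: [-0.2, 2.9, 7.0]
opening: 0.0457
```

Call:
servo_tool:
  targets:
    - [[0,0,0,0,0,0.13,-1],[0,0,0,0,0,0.27,-1],[0,0,0,0,0,0.4,-1],[0,0,0,0,0,0.52,-1],[0,0,0,0,0,0.6,-1]]

```text
clock: 12.0
ee_pos: [0.5304, 0.0022, 0.0804]
tool_rot: [0.381, 0.925, 0.001, 0.001]
contact_force: [-0.6, 3.2, 7.4]
opening: 0.0459
```

Call:
servo_tool:
  targets:
    - [[0,0,0,0,0,0.05,-1],[0,0,0,0,0,0.1,-1],[0,0,0,0,0,0.11,-1],[0,0,0,0,0,0.11,-1],[0,0,0,0,0,0.11,-1]]

```text
clock: 12.42
ee_pos: [0.5304, 0.0022, 0.0804]
tool_rot: [0.343, 0.939, 0.001, 0.001]
contact_force: [-1.2, 2.4, 7.6]
opening: 0.0456
```

```bash
python3 - <<'E'
from plant import bot, vision
from h import *
from scipy.spatial.transform import Rotation as R
s=vision.snapshot("wrist");cv2.imwrite('pics/w6.png',s['img'][:,:,::-1])
s2=vision.snapshot("side");crop(s2,(335,215),140,100,5,'pics/s3.png')
st=bot.state();print(st['ee_pos'],st['contact_force'],st['moment'],R.from_quat(st['tool_rot']).as_euler('xyz',degrees=True))
E
```

```text
crop origin 265 165 scale 5
[0.53043073 0.00222177 0.08044363] [-0.24140727  1.96613219  7.10928847] [0.53758445 0.11369296 0.00671613] [1.79890613e+02 7.84348201e-02 1.39869179e+02]
```

View pics/s3.png

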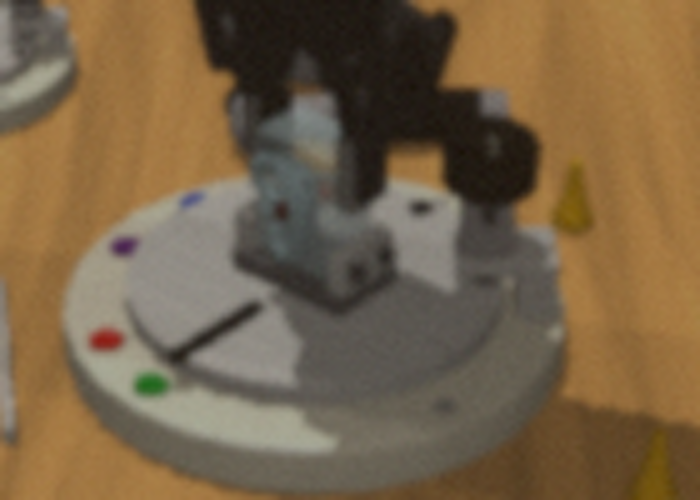

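View pics/w6.png

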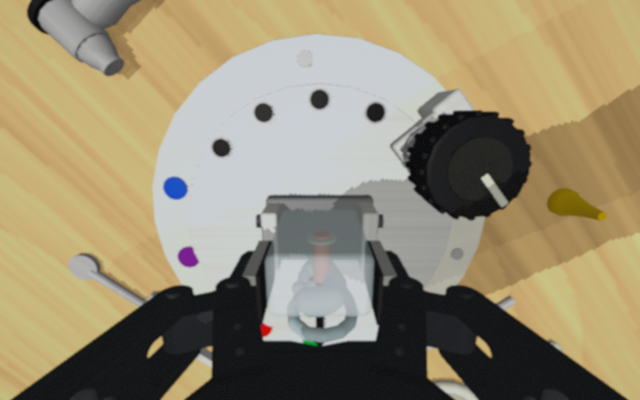

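Call:
servo_tool:
  targets:
    - [[0,0,0,0,0,0,0.3],[0,0,0,0,0,0,0.7],[0,0,0,0,0,0,0.9],[0,0,0.03,0,0,0,1],[0,0,0.07,0,0,0,1]]

```text
clock: 12.93
ee_pos: [0.5273, 0.0024, 0.1325]
tool_rot: [0.343, 0.939, -0.0, -0.003]
contact_force: [0.9, 0.5, -0.5]
opening: 0.0857
```

Call:
servo_tool:
  targets:
    - [[0,0,0.03,0,0,-0.15,1],[-0.015,0,0.05,0,0,-0.3,1],[-0.04,0,0.05,0,0,-0.45,1],[-0.07,0.001,0.05,0,0,-0.6,1],[-0.0985,0.0014,0.05,0,0,-0.75,1]]

```text
clock: 13.35
ee_pos: [0.4499, 0.0031, 0.175]
tool_rot: [0.603, 0.797, 0.0, -0.0]
contact_force: [-0.1, -0.4, 0.3]
opening: 0.0855
```

Call:
servo_tool:
  targets:
    - [[0,0,0,0,0,-0.15,1],[0,0,0,0,0,-0.3,1],[0,0,0,0,0,-0.45,1],[0,0,0,0,0,-0.6,1],[0,0,0,0,0,-0.75,1]]

```text
clock: 13.77
ee_pos: [0.4506, 0.003, 0.1749]
tool_rot: [0.809, 0.588, -0.0, -0.0]
contact_force: [0.6, 0.3, 0.1]
opening: 0.0853
```

Call:
servo_tool:
  targets:
    - [[0,0,0,0,0,-0.15,1],[0,0,0,0,0,-0.3,1],[0,0,0,0,0,-0.45,1],[0,0,0,0,0,-0.6,1],[0,0,0,0,0,-0.61,1]]

```text
clock: 14.18
ee_pos: [0.4506, 0.003, 0.1748]
tool_rot: [0.925, 0.379, -0.0, -0.0]
contact_force: [-0.2, 0.6, -0.0]
opening: 0.0854
```

```bash
python3 - <<'E'
from plant import bot, vision
from h import *
from scipy.spatial.transform import Rotation as R
for i in range(3):s=vision.snapshot("wrist")
cv2.imwrite('pics/w7.png',s['img'][:,:,::-1])
st=bot.state();print(st['clock'],st['ee_pos'],st['contact_force'],st['moment'],R.from_quat(st['tool_rot']).as_euler('xyz',degrees=True))
E
```

```text
14.3333 [0.45063845 0.00304497 0.17486157] [ 0.93939894 -0.34377311 -0.4560155 ] [ 0.01880119  0.03924968 -0.00171959] [-1.79992908e+02 -2.12426250e-03  4.51141246e+01]
```

View pics/w7.png

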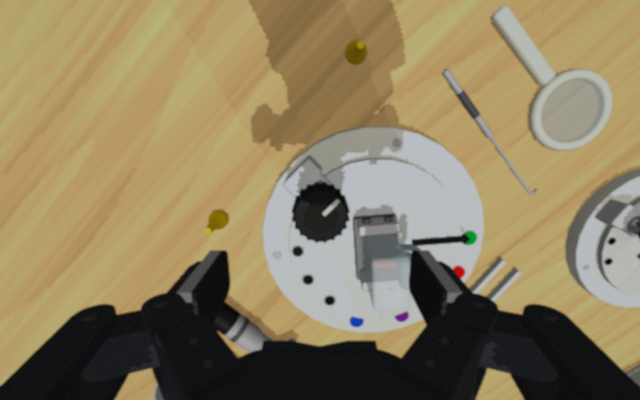

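The pointer now reaches the green dot at (470,238), and the knob is still parked at (320,212). I'll regrip the knob.

Call:
servo_tool:
  targets:
    - [[0.0012,0,-0.03,0,0,0,1],[0.0012,0,-0.06,0,0,0,1],[0.0012,0,-0.09,0,0,0,1],[0.0012,0,-0.116,0,0,0,1],[0.0012,0,-0.116,0,0,0,0.7]]

```text
clock: 14.75
ee_pos: [0.4491, 0.0038, 0.078]
tool_rot: [0.924, 0.383, -0.002, -0.002]
contact_force: [-1.3, -0.6, -0.2]
opening: 0.0752
```

Call:
servo_tool:
  targets:
    - [[0,0,0,0,0,0,0.4],[0,0,0,0,0,0,0.2],[0,0,0,0,0,0,0.1],[0,0,0,0,0,0,0],[0,0,0,0,0,0,-0.1]]
  squeeze: 30

```text
clock: 15.17
ee_pos: [0.4524, 0.0025, 0.0838]
tool_rot: [0.924, 0.382, 0.001, 0.001]
contact_force: [-3.2, -1.7, 5.6]
opening: 0.0416
```

Call:
servo_tool:
  targets:
    - [[0,0,0,0,0,0,-0.2],[0,0,0,0,0,0,-0.4],[0,0,0,0,0,0,-1],[0,0,0,0,0,0,-1],[0,0,0,0,0,0,-1]]
  squeeze: 60

```text
clock: 15.58
ee_pos: [0.4524, 0.0025, 0.0839]
tool_rot: [0.924, 0.382, 0.001, 0.001]
contact_force: [-2.6, -1.9, 7.9]
opening: 0.0407
```

Call:
servo_tool:
  targets:
    - [[0,0,0.003,0,0,0,-1],[0,0,0.006,0,0,0,-1],[0,0,0.008,0,0,0,-1],[0,0,0.008,0,0,0,-1],[0,0,0.008,0,0,0,-1]]

```text
clock: 16.0
ee_pos: [0.4523, 0.0025, 0.0882]
tool_rot: [0.924, 0.382, 0.0, 0.001]
contact_force: [6.4, -4.1, -13.0]
opening: 0.0408
```

Call:
servo_tool:
  targets:
    - [[0,0,0,0,0,0.15,-1],[0,0,0,0,0,0.3,-1],[0,0,0,0,0,0.45,-1],[0,0,0,0,0,0.6,-1],[0,0,0,0,0,0.75,-1]]

```text
clock: 16.42
ee_pos: [0.4523, 0.0025, 0.0881]
tool_rot: [0.772, 0.636, 0.0, 0.001]
contact_force: [7.7, -3.0, -13.7]
opening: 0.0407
```

Call:
servo_tool:
  targets:
    - [[0,0,0,0,0,0.15,-1],[0,0,0,0,0,0.3,-1],[0,0,0,0,0,0.45,-1],[0,0,0,0,0,0.6,-1],[0,0,0,0,0,0.75,-1]]

```text
clock: 16.83
ee_pos: [0.4523, 0.0025, 0.0881]
tool_rot: [0.554, 0.833, 0.0, 0.001]
contact_force: [7.6, -4.2, -13.0]
opening: 0.0405
```

Call:
servo_tool:
  targets:
    - [[0,0,0,0,0,0.15,-1],[0,0,0,0,0,0.3,-1],[0,0,0,0,0,0.45,-1],[0,0,0,0,0,0.5,-1],[0,0,0,0,0,0.5,-1]]

```text
clock: 17.25
ee_pos: [0.4523, 0.0025, 0.0881]
tool_rot: [0.382, 0.924, -0.0, 0.001]
contact_force: [7.2, -3.5, -12.9]
opening: 0.0406
```

```bash
python3 - <<'E'
from plant import bot, vision
from h import *
from scipy.spatial.transform import Rotation as R
s=vision.snapshot("wrist");cv2.imwrite('pics/w8.png',s['img'][:,:,::-1])
st=bot.state();print(st['clock'],st['ee_pos'],st['contact_force'],st['moment'],R.from_quat(st['tool_rot']).as_euler('xyz',degrees=True))
E
```

```text
17.3 [0.45229487 0.00253398 0.08807736] [  7.11696652  -3.52619635 -12.14934197] [-0.75306758 -1.38244266  0.02602886] [1.79984419e+02 6.94524573e-02 1.34932926e+02]
```

View pics/w8.png

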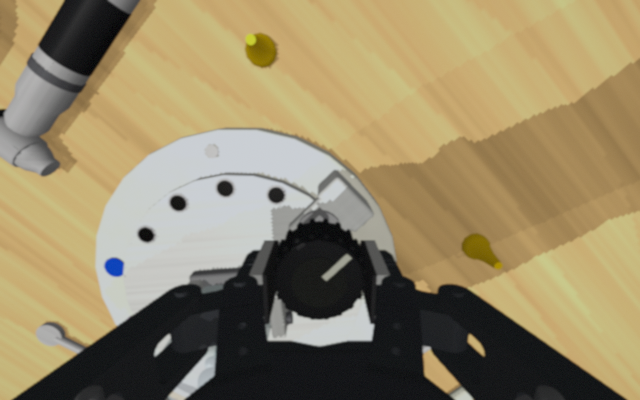

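Back at home orientation: the white line at (338,267) points along the bracket. I'll lower it and let go.

Call:
servo_tool:
  targets:
    - [[0,0,-0.002,0,0,0,-1],[0,0,-0.004,0,0,0,-1],[0,0,-0.006,0,0,0,-1],[0,0,-0.008,0,0,0,-1],[0,0,-0.01,0,0,0,-1]]

```text
clock: 17.72
ee_pos: [0.4523, 0.0025, 0.0803]
tool_rot: [0.384, 0.923, -0.0, 0.001]
contact_force: [5.9, -4.1, -9.3]
opening: 0.0409
```

Call:
servo_tool:
  targets:
    - [[0,0,-0.002,0,0,0,-1],[0,0,-0.004,0,0,0,-1],[0,0,-0.006,0,0,0,-1],[0,0,-0.006,0,0,0,-1],[0,0,-0.006,0,0,0,-1]]
  squeeze: 30

```text
clock: 18.13
ee_pos: [0.4523, 0.0025, 0.0757]
tool_rot: [0.384, 0.924, -0.0, 0.001]
contact_force: [4.5, -3.3, -8.6]
opening: 0.0409
```

The pin already seems to be entering the hole. I'll lower further.

Call:
servo_tool:
  targets:
    - [[0,0,-0.002,0,0,0,-1],[0,0,-0.004,0,0,0,-1],[0,0,-0.006,0,0,0,-1],[0,0,-0.006,0,0,0,-1],[0,0,-0.006,0,0,0,-1]]
  squeeze: 30

```text
clock: 18.55
ee_pos: [0.4526, 0.0025, 0.0741]
tool_rot: [0.383, 0.924, -0.0, 0.001]
contact_force: [-9.2, -0.9, 23.8]
opening: 0.0407
```

Call:
servo_tool:
  targets:
    - [[0,0,0,0,0,0,0],[0,0,0,0,0,0,0.4],[0,0,0,0,0,0,0.7],[0,0,0,0,0,0,1],[0,0,0,0,0,0,1]]

```text
clock: 18.97
ee_pos: [0.4515, 0.0032, 0.0707]
tool_rot: [0.383, 0.924, 0.0, -0.0]
contact_force: [0.4, 0.0, -0.5]
opening: 0.085
```

Call:
servo_tool:
  targets:
    - [[0,0,0.03,0,0,0,1],[0,0,0.06,0,0,0,1],[0,0,0.09,0,0,0,1],[0,0,0.12,0,0,0,1],[0,0,0.12,0,0,0,1]]

```text
clock: 19.38
ee_pos: [0.4536, 0.0025, 0.1716]
tool_rot: [0.383, 0.924, 0.0, 0.003]
contact_force: [1.4, -0.2, -0.3]
opening: 0.0857
```

```bash
python3 - <<'E'
from plant import bot, vision
from h import *
from scipy.spatial.transform import Rotation as R
for i in range(3):s=vision.snapshot("wrist")
cv2.imwrite('pics/w9.png',s['img'][:,:,::-1])
s2=vision.snapshot("side");crop(s2,(345,205),120,90,6,'pics/s4.png')
st=bot.state();print(st['clock'],st['ee_pos'],st['contact_force'],R.from_quat(st['tool_rot']).as_euler('xyz',degrees=True))
E
```

```text
crop origin 285 160 scale 6
19.5833 [0.45117045 0.00319605 0.16580758] [-0.39977192  0.40400184  0.27600361] [-1.79960161e+02 -8.29604180e-02  1.34898382e+02]
```

View pics/w9.png

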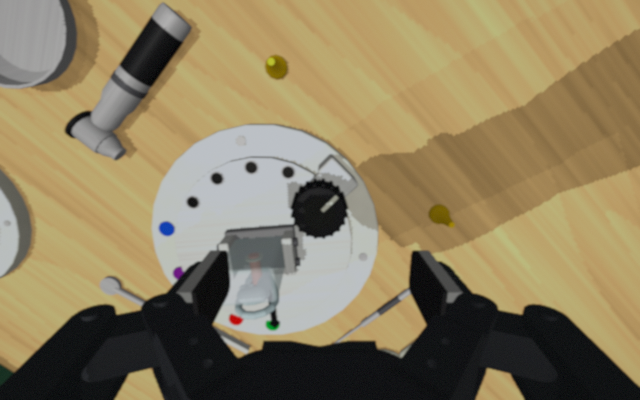

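View pics/s4.png

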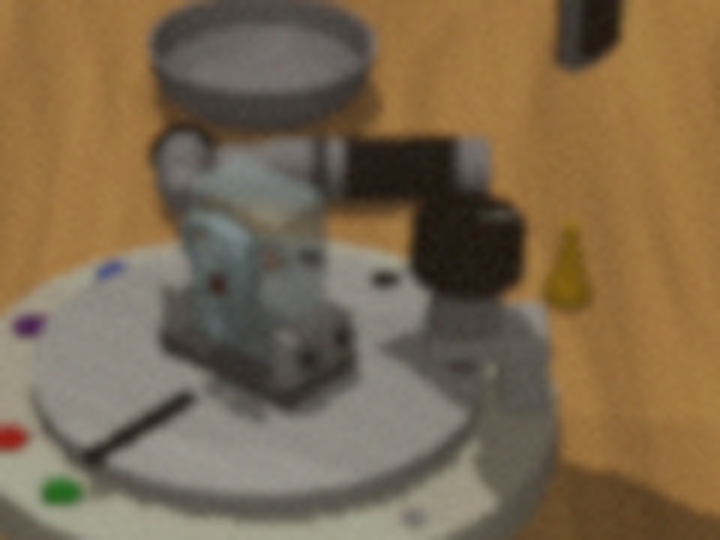

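```bash
python3 - <<'E'
from plant import bot, vision
from h import *
import pickle
a=pickle.load(open('side0.pkl','rb'))['img'];s=vision.snapshot("side");b=s['img']
t=vision.snapshot("top");crop(t,(332,213),120,120,5,'pics/t2.png')
g=lambda i:cv2.GaussianBlur(cv2.cvtColor(i,cv2.COLOR_RGB2GRAY),(0,0),1).astype(np.float32)
def cen(i):
    p=g(i)[186:220,345:382];m=(p<60)*(60-p);yy,xx=np.mgrid[186:220,345:382];return (xx*m).sum()/m.sum(),(yy*m).sum()/m.sum()
x0,y0,w,h=350,196,28,16
A=g(a)[y0:y0+h,x0:x0+w];r=cv2.matchTemplate(g(b)[y0-8:y0+h+8,x0-6:x0+w+6],A,cv2.TM_CCOEFF_NORMED)
print(cv2.minMaxLoc(r),'expected (6,8)');print(np.round(r[5:11,6],3))
print('mm/px vertical: 10mm ->',proj(s,(.4517,.003,.101))-proj(s,(.4517,.003,.111)))
E
```

```text
crop origin 272 153 scale 5
(-0.0005408954457379878, 0.9983940720558167, (12, 0), (6, 8)) expected (6,8)
[0.903 0.956 0.989 0.998 0.984 0.952]
mm/px vertical: 10mm -> [-0.20885238  3.94558722]
```

View pics/t2.png

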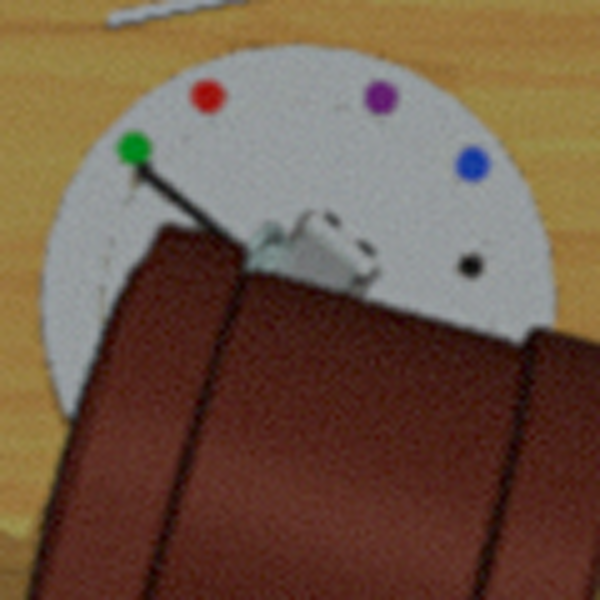

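The knob's height matches the seated start picture: the best template match is at zero shift with 0.998 correlation, while a pin riding on the disc would shift it about 3 px. The top view shows the pointer at the green dot, about (135,150) in the crop. The gripper is clear, so I'm handing in.

```bash
python3 -c "
from plant import bot
print(bot.state()['contact_force'],bot.sign_off())"
```

```text
the job is handed in; nothing more can be done
[-0.52533517  0.48477266 -0.774634  ] None
```

The ear is locked in the hole at the green dot, with the knob back home, and I handed the job in at about 20 s of the 69 s allowed.

**What I did:** I lifted the knob and turned it a quarter turn clockwise. I let it drop into its notch, where it stayed up by itself. Then I gripped the ear and swung it +50° to the green dot's hole. I had measured that angle from the disc holes in the top picture; the dot itself sits at about 46°. Last, I turned the knob back, lowered it and let go.

**Last checks:**
- **Pin:** it dropped in straight away, so no swinging to and fro was needed. While I lowered it, the knob stopped hard at the home height. In the side picture it also matches the seated start picture, with zero shift and a correlation of 0.998.
- **Knob and pointer:** the knob's white line is back at home, and the pointer is at the green dot.
- **Robot and bench:** the gripper was clear with about zero force on it. I saw nothing else on the bench move, though I did not compare every item's position.

**Not checked or in disagreement:**
- I did not twist the ear afterwards to test the lock by force.
- The cameras disagreed by 2–3 mm on where the knob was, so I corrected the grip by the measured forces instead.

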